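Scan the enamel jar and set the air valve two turns open

TASK

Make the spray air ready for the next batch of enamelled brooches: first turn the green paint jar, standing on the reader's pad, until its black mark squarely faces the scanner window, and leave it upright there in the middle of the pad, let go. Then close the red air valve wheel fully clockwise to its stop, back it off exactly two full turns, and finish still gripping the wheel's black handle at that setting: do not let go of it at the end. Leave the other jars, chucks, dish and brush where they are.

Things in the scene. Friction and masses are not known exactly. Their poses are not given: they have to be found in the camera images.
- reader: Fixed code reader: round black rubber pad, 72 mm across, 6 mm high, and a grey scanner block beside it. Origin: centre of the pad, on the work surface; z up; +x points level to the block. The block is 50 mm (x) by 70 mm (y), top 58 mm above the work surface, its window face 90 mm from the pad's centre; a thin steel strip joins them.
- reader_window (a point): Middle of the dark window with a red line, on the block face that looks at the pad: 88 mm from the pad's centre along the reader's +x, 34 mm above the work surface.
- jar: Loose closed paint jar, green with a white lid, a cylinder 48 mm across and 70 mm tall, about 0.14 kg, standing on the reader's pad. It can be gripped from above across its diameter in any direction. Origin: centre of its underside, z up its axis; +x points out through its mark.
- jar_mark (a point): The jar's black mark: a 12 mm wide upright bar on one side, continued as a black bar on the lid from near its middle to that edge. The point is on the jar's side, 24.5 mm from its axis, 37 mm above its underside.
- valve: Fixed air valve: round dark steel foot 156 mm across, 10 mm high, brass body, upright stem, level red handwheel (rim 50 mm in radius, bar 12 mm thick, rim top 86 mm above the work surface). Origin: centre of the foot on the work surface, z up; +x points to the white index mark near the edge of the foot.
- valve_axis (a point): Point on the valve's stem axis, 113 mm above the work surface (mid-height of the black handle). Nothing stands here: the wheel's hub ends at 88 mm.
- valve_wheel (a joint): Turn of the red wheel, rad: 0 = fully closed on its rigid stop, handle straight over the white index mark; grows as it opens, counter-clockwise seen from above (clockwise closes); 2 pi is one turn, 8 pi its far end. Bearing of the handle from the stem axis = valve's +x plus this value. Stays where left; friction 0.06 N m throughout (1.2 N at the handle).
- valve_grip: The valve's handle: upright black cylinder, 24 mm across, 50 mm tall, on the wheel's rim with its axis 50 mm from the stem axis, spanning 88 to 138 mm above the work surface. It spins freely on its own pin, so the gripper may keep one direction while the handle is carried round. Origin: centre of its underside, z up.
- valve_grip_mid (a point): Middle of the handle, on its axis, 25 mm above its underside (113 mm above the work surface).
- jar_red: Loose paint jar, red glass, white lid with a red dot, 44 mm across, 58 mm tall, a bystander. Origin: centre of its underside.
- jar_blue: Loose paint jar, blue glass, white lid with a blue dot, 44 mm across, 58 mm tall, a bystander. Origin: centre of its underside.
- jar_yellow: Loose paint jar, yellow glass, white lid with a yellow dot, 44 mm across, 58 mm tall, a bystander. Origin: centre of its underside.
- chuck_a: Loose steel spool-shaped holding chuck, 40 mm across, 26 mm tall, a bystander. Origin: centre of its underside.
- chuck_b: Loose steel spool-shaped holding chuck, 40 mm across, 26 mm tall, a bystander. Origin: centre of its underside.
- brush: Loose paint brush lying on the bench, 170 mm long along its x, a bystander.
- dish: Loose white ceramic mixing dish, 84 mm across, 26 mm tall, a bystander. Origin: centre of its underside.
Not all that is in view belongs to the job. What is shaped like the valve but blue, purple or turquoise is not meant.

How it is judged:
On the way, in this order (a step that is already met when the one before it is completed fails the run):
1. the jar stands on the pad with its mark facing the scanner window, let go (angle between the x axis of jar and the x axis of reader, either way round below 0.22 rad and distance between jar_mark and reader_window below 0.085 m and horizontal distance between jar and reader below 0.015 m and angle between jar's own z axis and vertical below 0.1 rad and contact force between the fingers and jar below 0.1 N), for 0.2 s.
2. the valve wheel is closed against its stop (value of joint valve_wheel below 0.1 rad), for 0.1 s.
At the end, for the whole second after the job is handed in: Fingers grip the black handle (over 3 N), wheel at rest 12.57 rad (two turns) open, within 0.2 rad; jar untouched, upright, within 15 mm of the pad's centre, its mark facing the window within 0.22 rad; every bystander within 30 mm of its start (all of step 1 and value of joint valve_wheel between 12.366 and 12.766 rad and velocity of joint valve_wheel between -0.1 and 0.1 rad/s and contact force between the fingers and valve_grip above 3 N and linear speed of jar below 0.02 m/s and distance of each of jar_red, jar_blue, jar_yellow, chuck_a, chuck_b, brush, dish from where it was at the start of the episode below 0.03 m); the arm keeps its last pose, push and grip.
It fails at once if the jar is tipped over (angle between jar's own z axis and vertical above 0.5 rad).
It fails at once if a bystander is knocked away or carried off (distance of any of jar_red, jar_blue, jar_yellow, chuck_a, chuck_b, brush, dish from where it was at the start of the episode above 0.04 m).
It also fails if it takes over 61 s, if anything falls off the work surface, if the arm or the gripper's body presses on something with over 40 N, if the wrist force passes 120 N, or if a joint passes its speed limit or range.

ROBOT

A 6-joint arm with a two-finger parallel gripper is mounted at the origin on the work surface. World frame = base frame: x ahead of the robot, y to its left, z up, the work surface at z = 0. Lengths are in m, angles in rad, forces in N, time in s.
With the tool pointing down it reaches from about 0.275 to 0.75 m from the base axis. Payload 10.2 kg.
Tool frame: the origin (TCP) lies between the finger pads; the fingertips stand 8 mm ahead of it and the grasp point (between the pads) lies 11 mm behind it (r.finger_overhang is the distance from the TCP to the fingertips, in m); z points along the fingers, y is the line along which they close (so a half turn about z gives the same grasp; the last joint's range is limited). The gripper opens to 85 mm and grips with 20 to 120 N. Pads are 22 mm wide; open, the fingers measure 114 mm over their backs; the gripper's body (76 mm by 85 mm) begins 54 mm behind the grasp point. The pads swing forward as they close: fully open they stand 13 mm farther back than shut.
Start: joints at [0.994, 0.313, 1.498, -0, 1.331, -0.223], TCP at [0.182, 0.492, 0.239] pointing down, gripper open.
Joint ranges: [-2.94, 2.94], [-0.97, 2.17], [0.19, 2.56], [-1.23, 4.37], [0.02, 3.11], [-2.88, 2.88]. Speed limits (rad/s): [2.39, 2.39, 3.01, 3.14, 3.14, 3.14].

INTERFACE

Orientations are given as a unit quaternion [x, y, z, w].
In Python, from cell import r, imaging gives the robot as it stands.
- The arm moves only by the tool play_rows, never from a script. Its argument "plan" is text: rows parted by semicolons, each of 7 numbers parted by spaces: the shift along the tool's x, y, z in mm, then the turn, a rotation vector about the tool's x, y, z in rad, then the opening in per cent of the stroke, from 0 (shut) to 100 (fully open). A call has 1 to 20 rows; each row shifts and turns the commanded pose from where the row before left it, along the tool's axes as they then stand; what a row does not reach is not made up. A row lasts 1/10 s, in which the tool goes at most 50 mm and 8.59 degrees, less where a joint would pass 70% of its speed; a pose out of reach is approached as far as the arm can. A call is refused whole if a number of a shift passes 50 or a number of a turn 0.15, either way. A call with a gripper value outside its range is refused whole. The fingers move at their own pace and stop on an object; "grip_force" is the grip in N (left out, the last holds). Time passes only in rows, so rows that do not move let the fingers close. It gives the time, the measured TCP pose, the force, the opening and the grip force at its end, in the units of the state.
- r.state(): the state, without advancing time (a new reading comes with each control period).
- imaging.camera(name): name is "scene" or "top"; returns a dict with "image" (400x640x3 uint8, red, green, blue), "range_z" (400x640 float32, m along the optical axis (not along the pixel's ray), 0 where there is no reading), "fx", "fy", "cx", "cy" (pixels), "camera_from_world" (4x4, takes a point from world to camera coordinates). Camera axes: x right, y up, looking along -z (the intrinsics and any distortion apply to the point x, -y, -z); pixel columns grow to the right and rows downward; lengths in m; the calibration is good to about 2 mm. A picture is of the moment at which its call begins.
- r.finish_job(): hands the job in; it is judged then, once.
The state is a dict: "time": time; "qpos": joint angles; "qvel": joint speeds; "effort": joint torques, N m; "tool_pos": TCP position; "tcp_rot": TCP orientation; "ft_force": force on the tool from outside, world axes, zero at the start; "ft_torque": the same for the moment, N m; "finger_gap": finger opening in m; "grip_force": force on a finger pad.
Only numpy, scipy, OpenCV 4.12 (cv2) and the standard library are available. Lean on these libraries where they do the work, as an engineer would, in place of code of your own. Each camera call takes 0.05 s, during which the arm holds its last target. There are 200 camera calls.

## Working session

There is one attempt and no reset: what is moved stays moved. The work goes in short steps, Python scripts to look and compute and a tool call to move; the robot and the scene stay as the last step left them, time stands still between calls to the robot, and variables do not carry over. Pictures are saved under pics/ and viewed, at most 10 in all, crops included, and the job is handed in when it is done.

Besides the shell and the picture viewer there is one more tool, called after "Emit:" as name(argument=value, ...), one argument or row to a line, values as JSON. play_rows: Moves the arm, as the interface text tells. Its arguments: {"type":"object","properties":{"plan":{"type":"string"},"grip_force":{"type":"number"}},"required":["plan"]}

```bash
mkdir -p pics; cat > h.py <<'E'
import numpy as np, cv2
from cell import r, imaging
def cam(n):
    d=imaging.camera(n); return d
def cloud(d):
    z=d["range_z"]; v,u=np.mgrid[:z.shape[0],:z.shape[1]]
    x=(u-d["cx"])/d["fx"]*z; y=(v-d["cy"])/d["fy"]*z
    P=np.stack([x,-y,-z,np.ones_like(z)],-1)
    W=P@np.linalg.inv(d["camera_from_world"]).T
    return W[...,:3]
def save(d,n): cv2.imwrite("pics/"+n+".png",d["image"][...,::-1])
E
python3 - <<'E'
from h import *
s=r.state(); print(s)
for n in("scene","top"):
    d=cam(n); save(d,n+"0"); np.savez("/tmp/"+n,W=cloud(d),im=d["image"],z=d["range_z"]); print(n,{k:d[k] for k in d if k not in("image","range_z")})
E
```

```text
{'time': 0.0, 'qpos': array([ 9.93555100e-01,  3.13395157e-01,  1.49846213e+00, -3.16351337e-05,
        1.33098495e+00, -2.23405324e-01]), 'qvel': array([ 0.00100876,  0.00137205, -0.00074086,  0.00092263,  0.0021602 ,
        0.00120297]), 'effort': array([ 1.42858898e-03, -4.12258601e+01, -2.59744459e+01, -3.24688892e-05,
        4.13641421e-03,  2.24597420e-05]), 'tool_pos': array([0.18178973, 0.49224844, 0.2387537 ]), 'tcp_rot': array([ 1.75992732e-01,  9.84391268e-01, -5.81381308e-04, -2.29344165e-04]), 'ft_force': array([-0.60363035,  0.00546519,  0.45958685]), 'ft_torque': array([-0.02880977,  0.04591518,  0.01550123]), 'grip_force': 0.0, 'finger_gap': 0.08525589765394334}
scene {'fx': 412.92965960959117, 'fy': 412.92965960959117, 'cx': 319.774086861847, 'cy': 196.32138972877067, 'camera_from_world': array([[-0.15603157,  0.98775036, -0.00183842,  0.07389284],
       [-0.62775806, -0.09772748,  0.77224941,  0.23742739],
       [ 0.76260997,  0.12164937,  0.63531682, -1.56990769],
       [ 0.        ,  0.        ,  0.        ,  1.        ]])}
top {'fx': 463.02171313041265, 'fy': 463.02171313041265, 'cx': 311.24559980838814, 'cy': 203.7951282087127, 'camera_from_world': array([[-0.01579265, -0.99978283, -0.01359756,  0.03736372],
       [ 0.99190085, -0.01737936,  0.12581994, -0.47991215],
       [-0.12602894, -0.0115004 ,  0.9919599 , -1.53975305],
       [ 0.        ,  0.        ,  0.        ,  1.        ]])}
```

View pics/top0.png

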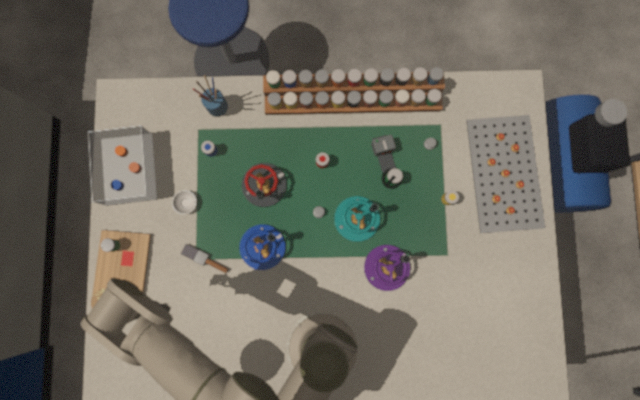

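View pics/scene0.png

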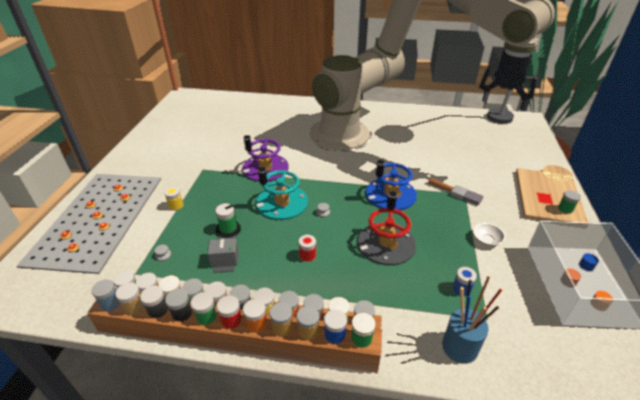

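The top view shows the red valve at about (264,184), the green jar on its pad at (393,178) and the scanner block at (385,146). I'll enlarge both areas and fit positions.

```bash
python3 - <<'E'
from h import *
a=np.load("/tmp/top.npz"); W,im=a["W"],a["im"]
c=[cv2.resize(im[y:y+80,x:x+66],None,fx=6,fy=6,interpolation=cv2.INTER_CUBIC) for y,x in((130,360),(145,232))]
cv2.imwrite("pics/crop1.png",np.hstack(c)[...,::-1])
hsv=cv2.cvtColor(im,cv2.COLOR_RGB2HSV)
def st(n,m):
    P=W[m]; print(n,len(P),P.mean(0).round(4),np.median(P,0).round(4),P.min(0).round(3),P.max(0).round(3))
v,u=np.mgrid[:400,:640]
def box(u0,u1,v0,v1): return (u>=u0)&(u<u1)&(v>=v0)&(v<v1)
Z=W[...,2]
st("jar lid",box(375,410,160,195)&(Z>.068)&(Z<.085))
b=box(365,405,130,160)&(Z>.05)&(Z<.066); st("block",b)
red=box(235,295,155,215)&((hsv[...,0]<8)|(hsv[...,0]>172))&(hsv[...,1]>150)&(Z>.07)&(Z<.095); st("rim",red)
from scipy.optimize import least_squares
P=W[red]; f=least_squares(lambda p:np.hypot(P[:,0]-p[0],P[:,1]-p[1])-p[2],[P[:,0].mean(),P[:,1].mean(),.05],loss="soft_l1",f_scale=.005); print("rimfit",f.x)
st("handle",box(235,310,150,215)&(Z>.125)&(Z<.15))
wh=box(235,295,155,215)&(hsv[...,1]<60)&(hsv[...,2]>130)&(Z<.03); st("white",wh); print(np.c_[u[wh],v[wh]][:20].tolist())
import cv2 as c2
pts=W[b][:,:2].astype(np.float32)*1000; print("blockrect",cv2.minAreaRect(pts))
E
```

```text
jar lid 165 [ 0.5661 -0.2493  0.0754] [ 0.5656 -0.2497  0.0756] [ 0.543 -0.274  0.069] [ 0.589 -0.227  0.082]
block 288 [ 0.6792 -0.2204  0.0574] [ 0.6788 -0.2204  0.0577] [ 0.65  -0.258  0.05 ] [ 0.712 -0.183  0.066]
rim 283 [0.5629 0.1923 0.0846] [0.563  0.1929 0.0846] [0.51  0.14  0.074] [0.606 0.247 0.095]
rimfit [0.55405348 0.19435296 0.04559682]
handle 50 [0.5055 0.1941 0.1362] [0.5054 0.1939 0.1365] [0.494 0.183 0.129] [0.518 0.207 0.142]
white 16 [0.5831 0.142  0.0124] [0.586  0.136  0.0124] [0.527 0.129 0.007] [0.593 0.247 0.017]
[[280, 173], [281, 173], [282, 173], [279, 174], [280, 174], [281, 174], [282, 174], [278, 175], [279, 175], [280, 175], [281, 175], [282, 175], [279, 176], [280, 176], [281, 176], [248, 192]]
blockrect ((679.3502197265625, -220.569091796875), (52.466251373291016, 70.12542724609375), 13.86109447479248)
```

View pics/crop1.png

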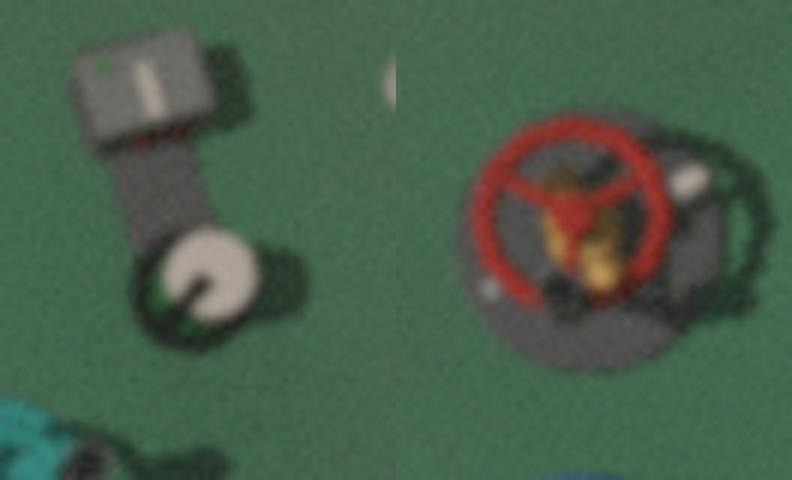

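The left crop shows the jar's lid mark pointing lower-left (about (180,330)) from a lid centre at about (212,278), with the block up. On the valve, the handle is at (560,295), the large white index mark at (687,180) and a small pale spot at (490,290). Next I measure the bearings and the obstacles near both work areas.

```bash
cat >> h.py <<'E'
from scipy.spatial.transform import Rotation as R
def shift(target,s=None):
    s=s or r.state(); return R.from_quat(s["tcp_rot"]).inv().apply(np.array(target)-s["tool_pos"])*1000
E
python3 - <<'E'
from h import *
a=np.load("/tmp/top.npz"); W,im=a["W"],a["im"]; Z=W[...,2]
g=im.max(-1).astype(int)
v,u=np.mgrid[:400,:640]
lid=(Z>.066)&(Z<.085)&(np.hypot(W[...,0]-.566,W[...,1]+.249)<.024)
th=np.median(g[lid])*.65; P=W[lid&(g<th)][:,:2]
c=np.array([.566,-.2493]); m=P.mean(0)-c
print("mark",len(P),m,np.degrees(np.arctan2(m[1],m[0]))); w=np.maximum(th-g[lid&(g<th)],0); 
d=(P-c); q=(d*w[:,None]).sum(0)/w.sum(); print(np.degrees(np.arctan2(q[1],q[0])))
_,_,vt=np.linalg.svd(P-P.mean(0)); print("axis",np.degrees(np.arctan2(vt[0,1],vt[0,0]))%180)
# tall things
t=((Z>.1)&(Z<.16)&(W[...,0]>.3)).astype(np.uint8)
n,l,s,cc=cv2.connectedComponentsWithStats(t)
for i in range(1,n):
    if s[i,4]>6: P=W[l==i]; print(cc[i].round(0),s[i,4],P.mean(0).round(3),P.max(0).round(3)-P.min(0).round(3))
# foot of the red valve: disk at z~.01
hsv=cv2.cvtColor(im,cv2.COLOR_RGB2HSV)
f=(np.hypot(W[...,0]-.556,W[...,1]-.193)<.11)&(hsv[...,1]<70)&(Z<.02); P=W[f].astype(np.float32)[:,:2]*1000
print("foot",len(P),cv2.minEnclosingCircle(P[::1]),P.min(0),P.max(0))
s=W[(u>240)&(u<292)&(v>157)&(v<212)]
rr=lambda c:0
s2=r.state(); print(shift([.566,-.2493,.2388],s2), s2["qpos"])
# scene view
b=np.load("/tmp/scene.npz"); Wb,ib=b["W"],b["im"]; h=cv2.cvtColor(ib,cv2.COLOR_RGB2HSV)
near=np.hypot(Wb[...,0]-.556,Wb[...,1]-.193)<.085
m=near&(Wb[...,2]<.02)&(h[...,1]<50)&(h[...,2]>140); print("white scene",Wb[m].round(3).tolist()[:25])
m=near&(Wb[...,2]>.1)&(Wb[...,2]<.145); print("handle scene",m.sum(),Wb[m].mean(0))
E
```

```text
mark 15 [-0.01172614  0.01015973] 139.09377841494796
138.18519282428494
axis 141.01498962305465
[420.  74.] 164 [ 0.892 -0.335  0.124] [0.046 0.042 0.035]
[436.  74.] 173 [ 0.892 -0.389  0.123] [0.044 0.044 0.035]
[322.  76.] 161 [ 0.892 -0.013  0.124] [0.044 0.04  0.032]
[338.  76.] 162 [ 0.892 -0.067  0.124] [0.044 0.04  0.034]
[354.  76.] 162 [ 0.892 -0.12   0.123] [0.043 0.042 0.034]
[371.  75.] 162 [ 0.892 -0.174  0.124] [0.046 0.041 0.035]
[387.  75.] 163 [ 0.892 -0.228  0.124] [0.044 0.041 0.036]
[403.  75.] 165 [ 0.892 -0.281  0.124] [0.043 0.044 0.033]
[273.  77.] 159 [0.892 0.148 0.124] [0.043 0.04  0.034]
[289.  77.] 158 [0.892 0.094 0.123] [0.044 0.04  0.032]
[305.  77.] 160 [0.892 0.041 0.123] [0.044 0.043 0.034]
[209.  87.] 21 [0.86  0.358 0.13 ] [0.017 0.006 0.053]
[204.  89.] 25 [0.853 0.375 0.131] [0.015 0.017 0.056]
[214.  92.] 26 [0.845 0.34  0.131] [0.024 0.016 0.056]
[204.  96.] 29 [0.828 0.372 0.134] [0.024 0.022 0.052]
[ 90. 166.] 9 [0.608 0.753 0.103] [0.024 0.006 0.007]
[ 91. 186.] 10 [0.543 0.748 0.101] [0.02  0.005 0.003]
[259. 193.] 61 [0.504 0.193 0.132] 
[... 332 characters left out ...]
 1.49837418e+00 -1.61421405e-05
  1.33098298e+00 -2.23419140e-01]
white scene [[0.522, 0.247, 0.014], [0.523, 0.25, 0.016], [0.523, 0.252, 0.016], [0.527, 0.247, 0.015], [0.53, 0.249, 0.019], [0.525, 0.253, 0.014], [0.576, 0.134, 0.009], [0.578, 0.136, 0.011], [0.579, 0.139, 0.012], [0.579, 0.142, 0.013], [0.58, 0.129, 0.008], [0.585, 0.131, 0.014], [0.583, 0.134, 0.012], [0.581, 0.137, 0.01], [0.582, 0.139, 0.012], [0.581, 0.142, 0.011], [0.581, 0.145, 0.012], [0.587, 0.129, 0.011], [0.588, 0.132, 0.013], [0.589, 0.134, 0.014], [0.587, 0.137, 0.013], [0.585, 0.14, 0.011], [0.585, 0.142, 0.012], [0.585, 0.145, 0.011], [0.592, 0.129, 0.013]]
handle scene 142 [0.51197991 0.1953824  0.12470598]
```

Emit:
play_rows(
  plan="-15 -14 0 0 0 0 100;-30.5 -28 0 0 0 0 100;-32 -29 0 0 0 0 100;-32 -29 0 0 0 0 100;-32 -29 0 0 0 0 100;-32 -29 0 0 0 0 100;-32 -29 0 0 0 0 100;-32 -29 0 0 0 0 100;-32 -29 0 0 0 0 100;-32 -29 0 0 0 0 100;-32 -29 0 0 0 0 100;-32 -29 0 0 0 0 100;-32 -29 0 0 0 0 100;-32 -29 0 0 0 0 100;-32 -29 0 0 0 0 100;-32 -29 0 0 0 0 100;-32 -29 0 0 0 0 100;-32 -29 0 0 0 0 100;-32 -29 0 0 0 0 100;-28 -28 0 0 0 0 100",
)

```text
time: 2.1
tool_pos: [0.5666, -0.2513, 0.2387]
tcp_rot: [0.176, 0.984, 0.0, -0.0]
ft_force: [0.3, -0.3, 0.3]
finger_gap: 0.0852
grip_force: 0.0
```

```bash
python3 - <<'E'
from h import *
print(shift([.566,-.2493,.0420]),r.state()["qpos"],R.from_quat(r.state()["tcp_rot"]).as_matrix()[:,1])
E
```

```text
[  1.10835741   1.63014533 196.68657221] [-6.06227328e-01  5.27610915e-01  1.18432700e+00  2.89534599e-05
  1.43048724e+00 -1.82290997e+00] [3.46763068e-01 9.37952728e-01 2.35428158e-04]
```

Emit:
play_rows(
  plan="1 1.6 20 0 0 0 100;0 0 35 0 0 0 100;0 0 40 0 0 0 100;0 0 40 0 0 0 100;0 0 35 0 0 0 100;0 0 20 0 0 0 100;0 0 7 0 0 0 100;0 0 0 0 0 0 70;0 0 0 0 0 0 58;0 0 0 0 0 0 40;0 0 0 0 0 0 40;0 0 0 0 0 0 40;0 0 0 0 0 0 40;0 0 0 0 0 0 40",
  grip_force=30,
)

```text
time: 3.5
tool_pos: [0.5664, -0.2482, 0.0439]
tcp_rot: [0.176, 0.984, -0.001, 0.001]
ft_force: [-0.2, 1.1, 6.6]
finger_gap: 0.0477
grip_force: 31.3
```

Emit:
play_rows(
  plan="0 0 -3 0 0 0 40;0 0 -4 0 0 0 40;0 0 0 0 0 0.1 40;0 0 0 0 0 0.14 40;0 0 0 0 0 0.14 40;0 0 0 0 0 0.14 40;0 0 0 0 0 0.14 40;0 0 0 0 0 0.14 40;0 0 0 0 0 0.14 40;0 0 0 0 0 0.14 40;0 0 0 0 0 0.14 40;0 0 0 0 0 0.14 40;0 0 0 0 0 0.14 40;0 0 0 0 0 0.14 40;0 0 0 0 0 0.14 40;0 0 0 0 0 0.14 40;0 0 0 0 0 0.14 40;0 0 0 0 0 0.14 40;0 0 0 0 0 0 40;0 0 0 0 0 0 40",
)

```text
time: 5.5
tool_pos: [0.5656, -0.2477, 0.0493]
tcp_rot: [0.957, 0.291, -0.0, -0.0]
ft_force: [-0.2, 0.2, -2.1]
finger_gap: 0.0475
grip_force: 31.1
```

```bash
python3 - <<'E'
from h import *
y=R.from_quat(r.state()["tcp_rot"]).as_matrix()[:,1]; print(np.arctan2(y[1],y[0]),1.217-np.arctan2(y[1],y[0]),r.state()["qpos"])
d=cam("scene"); c=d["image"][170:290,160:280]; cv2.imwrite("pics/c2.png",cv2.resize(c,None,fx=4,fy=4,interpolation=cv2.INTER_CUBIC)[...,::-1])
E
```

```text
-0.9792404219819887 2.196240421981989 [-6.02200780e-01  7.08731623e-01  1.40226808e+00  1.41711226e-06
  1.03082761e+00  3.77038904e-01]
```

View pics/c2.png

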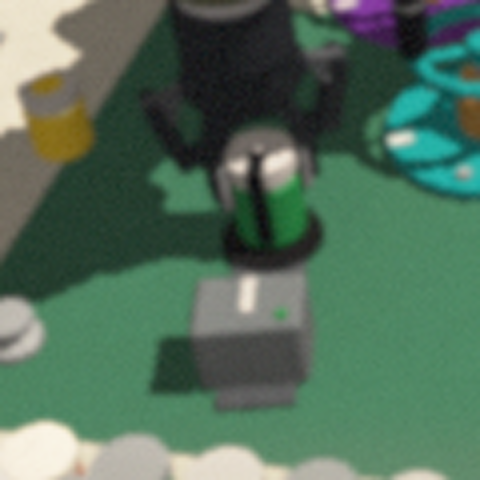

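The mark, at about (257,200), faces the block. I'll lower the jar, let go, and rise.

Emit:
play_rows(
  plan="1 1 2 0 0 0 40;0 0 2 0 0 0 40;0 0 1.8 0 0 0 40;0 0 0 0 0 0 40;0 0 0 0 0 0 57;0 0 0 0 0 0 60;0 0 0 0 0 0 75;0 0 0 0 0 0 100;0 0 0 0 0 0 100;0 0 0 0 0 0 100;0 0 -10 0 0 0 100;0 0 -25 0 0 0 100;0 0 -35 0 0 0 100;0 0 -40 0 0 0 100;0 0 -40 0 0 0 100;0 0 -30 0 0 0 100;0 0 -10 0 0 0 100",
)

```text
time: 7.25
tool_pos: [0.5678, -0.2484, 0.2379]
tcp_rot: [0.957, 0.29, 0.002, 0.002]
ft_force: [0.3, 0.7, -0.8]
finger_gap: 0.0857
grip_force: 0.0
```

```bash
python3 - <<'E'
from h import *
print(shift([.5045,.1935,.2388]),r.state()["qpos"])
d=cam("scene"); im=d["image"]; W=cloud(d); Z=W[...,2]
lid=(Z>.07)&(Z<.085)&(np.hypot(W[...,0]-.566,W[...,1]+.249)<.03)
P=W[lid][:,:2]; c=np.array(cv2.minEnclosingCircle((P*1000).astype(np.float32))[0])/1000; print("lid",len(P),P.mean(0),c)
g=im.max(-1).astype(int); m=lid&(g<.6*np.median(g[lid])); q=W[m][:,:2].mean(0)-c; print(m.sum(),q,np.degrees(np.arctan2(q[1],q[0])))
cv2.imwrite("pics/c3.png",cv2.resize(im[180:290,180:270],None,fx=5,fy=5,interpolation=cv2.INTER_CUBIC)[...,::-1])
d=cam("top");im=d["image"]; W=cloud(d); Z=W[...,2]
lid=(Z>.066)&(Z<.085)&(np.hypot(W[...,0]-.566,W[...,1]+.249)<.03);print("top lid",lid.sum(), W[lid].mean(0))
E
```

```text
[ 192.40499801 -402.8176872    -2.8443808 ] [-6.01157433e-01  5.23816264e-01  1.19236436e+00  1.63614671e-05
  1.41902425e+00  3.81726014e-01]
lid 186 [ 0.57118615 -0.2457354 ] [ 0.56872748 -0.24819475]
33 [0.01786641 0.00425154] 13.385310076475639
top lid 0 [nan nan nan]<stdin>:9: RuntimeWarning: Mean of empty slice.
  ret = um.true_divide(
```

View pics/c3.png

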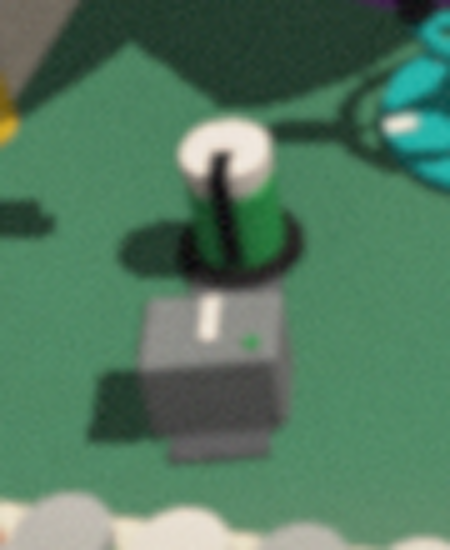

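The jar stands upright with its mark at a bearing of 13.4°, against 13.9° for the reader, so it is centred. Next is the valve handle.

Emit:
play_rows(
  plan="7 -14 0 0 0 0 100;14 -29 0 0 0 0 100;14.5 -30 0 0 0 0 100;14.5 -30 0 0 0 0 100;14.5 -30 0 0 0 0 100;14.5 -30 0 0 0 0 100;14.5 -30 0 0 0 0 100;14.5 -30 0 0 0 0 100;14.5 -30 0 0 0 0 100;14.5 -30 0 0 0 0 100;14.5 -30 0 0 0 0 100;14.5 -30 0 0 0 0 100;14.5 -30 0 0 0 0 100;14 -30 0 0 0 0 100;12 -28 0 0 0 0 100;0 0 0 0 0 0 100",
)

```text
time: 8.95
tool_pos: [0.4976, 0.2284, 0.2317]
tcp_rot: [0.957, 0.292, -0.002, -0.001]
ft_force: [0.8, -0.8, -0.4]
finger_gap: 0.0853
grip_force: 0.0
```

```bash
python3 - <<'E'
from h import *
print(shift([.5045,.1935,.106]),r.state()["qpos"])
E
```

```text
[-13.4127103   33.03563171 125.67058247] [2.15876513e-01 3.69955249e-01 1.43856273e+00 8.15749792e-04
 1.33643504e+00 1.19446568e+00]
```

Emit:
play_rows(
  plan="-7 16.5 0 0 0 0 100;-6.4 16.5 10 0 0 0 100;0 0 35 0 0 0 100;0 0 40 0 0 0 100;0 0 28 0 0 0 100;0 0 12 0 0 0 100;0 0 0 0 0 0 100;0 0 0 0 0 0 60;0 0 0 0 0 0 40;0 0 0 0 0 0 20;0 0 0 0 0 0 10;0 0 0 0 0 0 10;0 0 0 0 0 0 10;0 0 0 0 0 0 10;0 0 0 0 0 0 10",
  grip_force=40,
)

```text
time: 10.45
tool_pos: [0.5072, 0.1904, 0.1092]
tcp_rot: [0.957, 0.29, 0.0, -0.0]
ft_force: [-2.5, 0.3, 5.9]
finger_gap: 0.0228
grip_force: 38.9
```

```bash
python3 - <<'E'
from h import *
s=r.state();M=R.from_quat(s["tcp_rot"]).as_matrix(); print(s["tool_pos"],s["qpos"],M.round(4))
c=np.array([.5545,.194]); p=s["tool_pos"][:2]; print(np.hypot(*(p-c)), np.degrees(np.arctan2(*(p-c)[::-1])))
th0=np.pi
# clockwise turn in 20 rows of 18 deg
a=th0-np.arange(21)*np.pi/10
Q=np.c_[np.cos(a),np.sin(a),0*a]*50; D=np.diff(Q,axis=0)@M
print(D[:,:2].round(1).tolist())
E
```

```text
[0.50715977 0.19042604 0.10916323] [1.42736083e-01 4.85023604e-01 1.61119205e+00 2.10666364e-04
 1.04480516e+00 1.12553126e+00] [[ 8.321e-01  5.546e-01  5.000e-04]
 [ 5.546e-01 -8.321e-01  3.000e-04]
 [ 6.000e-04  1.000e-04 -1.000e+00]]
0.04747494949081771 -175.68263038463203
[[10.6, -11.5], [13.6, -7.7], [15.3, -3.1], [15.5, 1.8], [14.2, 6.5], [11.5, 10.6], [7.7, 13.6], [3.1, 15.3], [-1.8, 15.5], [-6.5, 14.2], [-10.6, 11.5], [-13.6, 7.7], [-15.3, 3.1], [-15.5, -1.8], [-14.2, -6.5], [-11.5, -10.6], [-7.7, -13.6], [-3.1, -15.3], [1.8, -15.5], [6.5, -14.2]]
```

Handle gripped (gap 23 mm). The stop can only be at the index bearing, 241° of clockwise travel from here plus whole turns. I'll turn in parts and fit the axis from the measured poses.

Emit:
play_rows(
  plan="10.6 -11.5 0 0 0 0 10;13.6 -7.7 0 0 0 0 10;15.3 -3.1 0 0 0 0 10;15.5 1.8 0 0 0 0 10;14.2 6.5 0 0 0 0 10;0 0 0 0 0 0 10;0 0 0 0 0 0 10",
)

```text
time: 11.15
tool_pos: [0.5575, 0.245, 0.1094]
tcp_rot: [0.957, 0.29, 0.003, -0.004]
ft_force: [2.6, 25.9, 2.1]
finger_gap: 0.023
grip_force: 39.5
```

Emit:
play_rows(
  plan="11.5 10.6 0 0 0 0 10;7.7 13.6 0 0 0 0 10;3.1 15.3 0 0 0 0 10;-1.8 15.5 0 0 0 0 10;-6.5 14.2 0 0 0 0 10;0 0 0 0 0 0 10;0 0 0 0 0 0 10",
)

```text
time: 11.85
tool_pos: [0.6066, 0.1898, 0.1091]
tcp_rot: [0.957, 0.289, -0.001, 0.0]
ft_force: [-4.4, -1.2, 7.3]
finger_gap: 0.023
grip_force: 40.4
```

```bash
cat >> h.py <<'E'
C=np.array([.5569,.1954])
def where(s=None):
    s=s or r.state(); d=s["tool_pos"][:2]-C; return np.degrees(np.arctan2(d[1],d[0])),np.hypot(*d)*1000
def arc(b1,n,b0=None):
    """rows from commanded bearing b0 (default: measured pose) to b1 in n rows (deg)"""
    s=r.state(); M=R.from_quat(s["tcp_rot"]).as_matrix()
    b=np.radians(np.linspace(where(s)[0] if b0 is None else b0,b1,n+1))
    Q=C+.05*np.c_[np.cos(b),np.sin(b)]
    if b0 is None: Q[0]=s["tool_pos"][:2]
    D=np.c_[np.diff(Q,axis=0)*1000,np.zeros(n)]@M
    print(where(s),s["ft_force"].round(1),"; ".join(f"{x:.1f} {y:.1f}" for x,y,_ in D))
E
python3 - <<'E'
from h import *
arc(-46,4); arc(-70,4,-46)
E
```

```text
(np.float64(-6.474500648999068), np.float64(50.01545277850599)) [-4.4 -1.2  7.3] -6.1 6.1; -7.0 4.9; -7.8 3.7; -8.3 2.3
(np.float64(-6.474500648999068), np.float64(50.01545277850599)) [-4.4 -1.2  7.3] -5.2 0.7; -5.2 0.1; -5.2 -0.4; -5.1 -1.0
```

Emit:
play_rows(
  plan="-6 6 -1 0 0 0 10;-7 4.9 -1 0 0 0 10;-7.8 3.7 0 0 0 0 10;-8.3 2.3 0 0 0 0 10;0 0 0 0 0 0 10;0 0 0 0 0 0 10",
)

```text
time: 12.45
tool_pos: [0.5913, 0.1598, 0.1095]
tcp_rot: [0.957, 0.29, -0.001, 0.0]
ft_force: [-0.1, -0.6, -12.8]
finger_gap: 0.0229
grip_force: 39.8
```

Emit:
play_rows(
  plan="-5.2 0.7 0 0 0 0 10;-5.2 0.1 0 0 0 0 10;-5.2 -0.4 0 0 0 0 10;-5.1 -1 0 0 0 0 10;0 0 0 0 0 0 10",
)

```text
time: 12.95
tool_pos: [0.5781, 0.1505, 0.1108]
tcp_rot: [0.957, 0.289, 0.006, 0.0]
ft_force: [27.1, 10.3, -29.1]
finger_gap: 0.0229
grip_force: 41.1
```

```bash
python3 - <<'E'
from h import *
arc(-174,6,-70); arc(-282,6,-174);arc(-406,7,-282); arc(-430,4,-46)
E
```

```text
(np.float64(-64.74140050096753), np.float64(49.625673159286336)) [ 27.1  10.3 -29.1] -13.9 -5.7; -11.6 -9.6; -8.2 -12.6; -4.1 -14.5; 0.4 -15.1; 4.9 -14.2
(np.float64(-64.74140050096753), np.float64(49.625673159286336)) [ 27.1  10.3 -29.1] 9.3 -12.6; 12.8 -9.1; 14.9 -4.7; 15.6 0.2; 14.8 5.0; 12.6 9.3
(np.float64(-64.74140050096753), np.float64(49.625673159286336)) [ 27.1  10.3 -29.1] 8.9 12.5; 4.7 14.7; 0.0 15.4; -4.7 14.7; -8.9 12.6; -12.3 9.3; -14.5 5.1
(np.float64(-64.74140050096753), np.float64(49.625673159286336)) [ 27.1  10.3 -29.1] -58.8 -45.4; 51.3 -53.8; 48.1 56.6; -61.3 41.9
```

The stop is reached: bearing −64.7°, matching the index mark at about −65°, with 29 N tangential reaction. Next I relax the push and open two full turns counter-clockwise in 18° rows.

```bash
python3 - <<'E'
from h import *
arc(-64.7+360,20,-64.7); s=r.state(); print(R.from_quat(s["tcp_rot"]).inv().apply([1.5,.6,0]))
E
```

```text
(np.float64(-64.74140050096753), np.float64(49.625673159286336)) [ 27.1  10.3 -29.1] 15.6 -0.2; 14.8 -5.0; 12.5 -9.3; 9.0 -12.8; 4.7 -14.9; -0.2 -15.6; -5.0 -14.8; -9.3 -12.5; -12.8 -9.0; -14.9 -4.7; -15.6 0.2; -14.8 5.0; -12.5 9.3; -9.0 12.8; -4.7 14.9; 0.2 15.6; 5.0 14.8; 9.3 12.5; 12.8 9.0; 14.9 4.7
[1.5810573  0.33143365 0.02023696]
```

Emit:
play_rows(
  plan="1.6 0.3 1.5 0 0 0 10;15.6 -0.2 0 0 0 0 10;14.8 -5 0 0 0 0 10;12.5 -9.3 0 0 0 0 10;9 -12.8 0 0 0 0 10;4.7 -14.9 0 0 0 0 10;-0.2 -15.6 0 0 0 0 10;-5 -14.8 0 0 0 0 10;-9.3 -12.5 0 0 0 0 10;-12.8 -9 0 0 0 0 10;-14.9 -4.7 0 0 0 0 10;0 0 0 0 0 0 10;0 0 0 0 0 0 10",
)

```text
time: 14.25
tool_pos: [0.5327, 0.2397, 0.1102]
tcp_rot: [0.957, 0.29, 0.001, 0.001]
ft_force: [1.3, -5.2, 3.9]
finger_gap: 0.0227
grip_force: 44.3
```

```bash
python3 - <<'E'
from h import *
s=r.state(); print(where(s),s["ft_force"],s["finger_gap"],s["grip_force"])
E
```

```text
(np.float64(118.65227356888404), np.float64(50.4944079322817)) [ 1.27834231 -5.22721197  3.86461715] 0.022686051271849708 44.279871582984924
```

Emit:
play_rows(
  plan="-15.6 0.2 0 0 0 0 10;-14.8 5 0 0 0 0 10;-12.5 9.3 0 0 0 0 10;-9 12.8 0 0 0 0 10;-4.7 14.9 0 0 0 0 10;0.2 15.6 0 0 0 0 10;5 14.8 0 0 0 0 10;9.3 12.5 0 0 0 0 10;12.8 9 0 0 0 0 10;14.9 4.7 0 0 0 0 10;0 0 0 0 0 0 10;0 0 0 0 0 0 10",
)

```text
time: 15.45
tool_pos: [0.5769, 0.1499, 0.1103]
tcp_rot: [0.957, 0.29, 0.001, 0.001]
ft_force: [2.6, -2.8, 5.4]
finger_gap: 0.023
grip_force: 44.8
```

Emit:
play_rows(
  plan="15.6 -0.2 0 0 0 0 10;14.8 -5 0 0 0 0 10;12.5 -9.3 0 0 0 0 10;9 -12.8 0 0 0 0 10;4.7 -14.9 0 0 0 0 10;-0.2 -15.6 0 0 0 0 10;-5 -14.8 0 0 0 0 10;-9.3 -12.5 0 0 0 0 10;-12.8 -9 0 0 0 0 10;-14.9 -4.7 0 0 0 0 10;0 0 0 0 0 0 10;0 0 0 0 0 0 10",
)

```text
time: 16.65
tool_pos: [0.5331, 0.2398, 0.1102]
tcp_rot: [0.957, 0.29, 0.001, 0.001]
ft_force: [0.2, -4.0, 6.8]
finger_gap: 0.0227
grip_force: 44.6
```

```bash
python3 - <<'E'
from h import *
arc(295.3,10)
E
```

```text
(np.float64(118.22091614988636), np.float64(50.40002383493464)) [ 0.2 -4.   6.8] -15.4 1.3; -14.4 5.5; -12.0 9.6; -8.5 12.8; -4.2 14.8; 0.5 15.4; 5.2 14.5; 9.3 12.2; 12.6 8.8; 14.7 4.6
```

Emit:
play_rows(
  plan="-15.4 1.3 0 0 0 0 10;-14.4 5.5 0 0 0 0 10;-12 9.6 0 0 0 0 10;-8.5 12.8 0 0 0 0 10;-4.2 14.8 0 0 0 0 10;0.5 15.4 0 0 0 0 10;5.2 14.5 0 0 0 0 10;9.3 12.2 0 0 0 0 10;12.6 8.8 0 0 0 0 10;14.7 4.6 0 0 0 0 10;0 0 0 0 0 0 10;0 0 0 0 0 0 10;0 0 0 0 0 0 10",
)

```text
time: 17.95
tool_pos: [0.5788, 0.1508, 0.1103]
tcp_rot: [0.957, 0.29, 0.001, 0.0]
ft_force: [2.4, -0.7, 6.0]
finger_gap: 0.0232
grip_force: 44.9
```

```bash
python3 - <<'E'
from h import *
s=r.state(); print(where(s),s["ft_force"],s["finger_gap"],s["grip_force"])
d=cam("scene"); save(d,"end"); im=d["image"]; W=cloud(d); Z=W[...,2]
lid=(Z>.07)&(Z<.085)&(np.hypot(W[...,0]-.566,W[...,1]+.249)<.03)
print(np.array(cv2.minEnclosingCircle((W[lid][:,:2]*1000).astype(np.float32))[0]))
b=np.load("/tmp/scene.npz")["W"]
cv2.imwrite("pics/end.png",im[100:330,100:560][...,::-1])
E
```

```text
(np.float64(-63.86999588397528), np.float64(49.70108460911446)) [ 2.35937132 -0.67290577  6.03135432] 0.02319943874473088 44.876258969306946
[ 569.56445312 -247.94638062]
```

View pics/end.png

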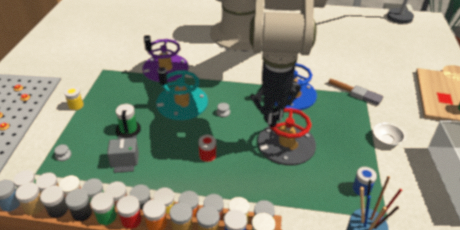

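The end view shows the jar upright on its pad with its mark toward the block, the gripper on the red wheel's handle, and the bystanders in place. The bearing of −63.9° is 0.8° from two full turns off the stop, with the grip at 45 N.

```bash
python3 - <<'E'
from cell import r
print(r.finish_job())
E
```

```text
the job is handed in; nothing more can be done
None
```

I handed the job in at about 18 s of the 61 s allowed; the hand-in gave no verdict. The jar stands let go in the middle of the pad, its mark within about 1° of the scanner window. The red wheel was closed to its stop and backed off two turns, to within about 1°, and the gripper still holds the black handle at about 45 N.

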